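# Clamp a carving blank down on the clamping board

### The arm

A 6-joint arm with a two-finger parallel gripper is mounted at the origin on the work surface. World frame = base frame: x ahead of the robot, y to its left, z up, the work surface at z = 0. Lengths are in m, angles in degrees, forces in N, time in s.
With the tool pointing down it reaches from about 0.3 to 0.75 m from the base axis. Payload 8.5 kg.
Tool frame: the origin (TCP) lies between the finger pads; the fingertips stand 17 mm ahead of it and the grasp point (between the pads) lies 2 mm behind it (env.tip_reach is the distance from the TCP to the fingertips, in m); z points along the fingers, y is the line along which they close (so a half turn about z gives the same grasp; the last joint's range is limited). The gripper opens to 85 mm and grips with 20 to 120 N. Pads are 22 mm wide; open, the fingers measure 114 mm over their backs; the gripper's body (76 mm by 85 mm) begins 54 mm behind the grasp point. The pads swing forward as they close: fully open they stand 13 mm farther back than shut.
Start: joints at [60.315, 21.807, 74.336, -0, 83.858, -12.336], TCP at [0.164, 0.525, 0.248] pointing down, gripper open.
Joint ranges: [-178.18, 178.18], [-50.72, 133.34], [12.68, 142.11], [-81.47, 261.47], [9.98, 163.14], [-165.26, 165.26]. Speed limits (degrees/s): [136.94, 136.94, 180, 180, 180, 180].

### API

Orientations are given as a 3x3 rotation matrix whose columns are the frame's x, y, z axes.
In Python, from rig import env, viewer gives the robot as it stands.
- The arm moves only by the tool move_arm, never from a script. Its argument "motion" is a list of rows, each a list of 2 entries, a list of its own where there are three numbers: the shift along the tool's x, y, z normalised to -1 to 1, where 1 is 50 mm, then the turn, a rotation vector about the tool's x, y, z normalised to -1 to 1, where 1 is 8 degrees. A call has 1 to 20 rows; each row shifts and turns the commanded pose from where the row before left it, along the tool's axes as they then stand; what a row does not reach is not made up. A row lasts 1/10 s, in which the tool goes at most 50 mm and 8.59 degrees, less where a joint would pass 70% of its speed; a pose out of reach is approached as far as the arm can. A call with a number of a shift or a turn outside -1 to 1 is refused whole. A call with a gripper value outside its range is refused whole. "claw" is the closure, from 0 (fully open) to 1 (shut), set as the call begins (left out, the last holds). The fingers move at their own pace and stop on an object; "force" is the grip in N (left out, the last holds). Time passes only in rows, so rows that do not move let the fingers close. It gives the time, the measured TCP pose, the force, the opening and the grip force at its end, in the units of the state.
- env.observe(): the state, without advancing time (a new reading comes with each control period).
- viewer.get_image(name): name is "side" or "top" or "wrist"; returns a dict with "frame" (480x640x3 uint8, red, green, blue), "depth" (480x640 float32, m along the optical axis (not along the pixel's ray), 0 where there is no reading), "fx", "fy", "cx", "cy" (pixels), "eye" and "attitude" of the camera in the world; the wrist camera has in their place "T_tool_cam" (4x4, takes a point from camera to tool coordinates, whose origin is the TCP and whose axes are the flange's). Camera axes: x right, y up, looking along -z (the intrinsics and any distortion apply to the point x, -y, -z); pixel columns grow to the right and rows downward; lengths in m; the calibration is good to about 2 mm. The wrist camera is an equidistant fisheye: a pixel r from the principal point sees the ray r / f radians off the axis. A picture is of the moment at which its call begins: read the wrist's pose just before it.
- env.close_job(): hands the job in; it is judged then, once.
The state is a dict: "time_s": time; "q": joint angles; "qvel": joint speeds; "joint_efforts": joint torques, N m; "position": TCP position; "tool_rot": TCP orientation; "ft_force": force on the tool from outside, world axes, zero at the start; "wrist_torque": the same for the moment, N m; "grip_width": finger opening in m; "gripper_force": force on a finger pad.
Only numpy, scipy, OpenCV 4.12 (cv2) and the standard library are available. Lean on these libraries where they do the work, as an engineer would, in place of code of your own. Each camera call takes 0.05 s, during which the arm holds its last target. There are 200 camera calls.

### The job

Lay the pale carving blank flat on the clamping board with one long edge hard up against the fence and one end under the clamp's pad, most of its length left free to carve. Slide the clamp's red arm down until its pad meets the blank and the arm tilts and bites on the bar, then screw the handle clockwise until the blank is held really tight, and let go. Leave the dark offcut where it lies and do not knock over the mallet or the yellow bottle.

Things in the scene. Friction and masses are not known exactly. Their poses are not given: they have to be found in the camera images.
- board: Clamping board of birch plywood with a dark grey top, lying fixed on the bench, 300 (its x) x 340 (its y) x 18 mm thick; origin at the centre of its underside; its +x points to the fence and the clamp, away from the robot, its y runs along the fence.
- fence (a point): Point on the board's top surface, midway along the foot of the fence's face. Axes as the board's. The fence is an oak strip 300 long (y), 25 thick (from this point to +x), standing 18 mm above the board's top; its face looks to -x. The board's top reaches 180 mm to -x of this point and is empty there.
- clamp: Bar clamp fixed upright in an aluminium track behind the fence. Origin on the board's top under the bar, 90 mm to +x of the fence's face, 60 to 120 mm to -y of the board's middle; axes as the board's. The steel bar is 25 (x) x 8 mm and stands 133 mm above the board. The red sliding arm, 14 to 20 mm wide, reaches from it 130 mm to -x, over the fence.
- heel (a point): Where to press the red arm down: on the arm's level top face, 42 mm from the bar's centre towards the handle; the face is 18 mm wide here. The arm's head, 6 mm higher, begins 19 mm away on the bar's side; the handle's axis is 73 mm away on the other. Pressed here, the arm tips up when the pad meets the blank. The bar's top is 6 to 31 mm above this face at the start, about 54 mm when clamped.
- handle_grip (a point): Point on the axis of the clamp's turned wooden handle, 26 mm below the handle's top. Handle upright, round, 31 mm diameter and 72 mm long, on a vertical steel screw at the tip of the red arm, 115 mm from the bar's centre (towards -x of the board). There is free room all round it; it tips with the arm by up to 0.03 rad.
- pad: Black swivel pad, 25 mm disc, at the lower end of the screw, under the handle. Does not turn with the handle; swivels a few degrees.
- pad_face (a point): Centre of the pad's lower face, 25 mm to -x of the fence's face, so above the middle of a 50 mm wide blank that lies against the fence. At the start 45 mm above the height of the blank's top, less joint jaw and 0.6 mm per radian of joint handle.
- jaw (a joint): How far the red arm has slid down the bar, m: 0 fully up, range 0 to 0.060, start 0 to 0.025. It stays where it is left; some 4 to 6 N downwards slides it. The pad meets the blank at 0.043 to 0.045; then the arm goes 2 to 3 mm further down while it tips and binds.
- jaw_tilt (a joint): Tilt of the red arm, rad: 0 level, positive with its handle end up, about 0.03 at most. As it tilts it bites on the bar, ever harder; pressing down at the heel with 15 to 20 N tilts it to about 0.02, where it has bound and stays when let go. Screwing tight brings it to 0.03. A single reading of it is noisy (several mrad).
- handle (a joint): Angle of the handle, rad, growing as it turns clockwise seen from above, which drives the pad down 4 mm a turn. Start 0 to 3; range to 50. Turns with about 0.15 N m and does not run back. From where the arm has bound, the pad's force is some 17 to 23 N after 2.8 rad and 33 to 39 N after 4.2 rad (two thirds of a turn): only then is it really tight. Further turning adds little.
- blank: Pale limewood carving blank, 50 (its x) x 220 (its y) x 28 mm high, about 0.16 kg, loose, lying flat on the bench left of the board; origin at the centre of its underside.
- walnut: Dark walnut offcut, 60 (its x) x 170 (its y) x 22 mm, lying near the blank, to be left alone; origin at the centre of its underside. Blank and offcut may have changed places.
- mallet: Wooden carver's mallet standing on its head on the right, 92 mm wide, 222 mm high; origin under its centre.
- glue: Yellow bottle standing behind the board's left corner, 60 mm wide, 170 mm high; origin under its centre.

How it is judged (in metres and radians):
On the way, in this order (a step that is already met when the one before it is completed fails the run):
1. the blank lies flat against the fence, one end under the pad (x of blank in the frame of fence above -0.029 m and z of blank in the frame of fence between -0.003 and 0.003 m and angle between the y axis of blank and the y axis of fence, either way round below 0.04 rad and (y of pad_face in the frame of blank between 0.045 and 0.1 m or y of pad_face in the frame of blank between -0.1 and -0.045 m) and linear speed of blank below 0.02 m/s), for 0.2 s.
2. the arm has been slid down, its pad bears on the blank and the arm has tilted and bitten on the bar (x of blank in the frame of fence above -0.029 m and z of blank in the frame of fence between -0.003 and 0.003 m and angle between the y axis of blank and the y axis of fence, either way round below 0.04 rad and (y of pad_face in the frame of blank between 0.045 and 0.1 m or y of pad_face in the frame of blank between -0.1 and -0.045 m) and value of joint jaw_tilt above 0.014 rad and contact force between pad and blank above 2 N), for 0.1 s.
3. the handle is screwed tight (x of blank in the frame of fence above -0.029 m and z of blank in the frame of fence between -0.003 and 0.003 m and angle between the y axis of blank and the y axis of fence, either way round below 0.04 rad and (y of pad_face in the frame of blank between 0.045 and 0.1 m or y of pad_face in the frame of blank between -0.1 and -0.045 m) and contact force between pad and blank above 20 N), for 0.2 s.
At the end, for the whole second after the job is handed in: The blank lies flat on the board, its long edge within 4 mm of the fence and parallel to it within 0.04 rad, the pad's centre on it 10 to 65 mm from one end; the red arm is tilted on the bar (over 0.02 rad), the pad presses on the blank with over 20 N, and all is at rest (all of step 3 and value of joint jaw_tilt above 0.02 rad and linear speed of blank below 0.01 m/s and velocity of joint handle between -0.1 and 0.1 rad/s); the robot touches nothing.
It fails at once if the dark walnut offcut is moved by more than 40 mm (distance of walnut from where it was at the start of the episode above 0.04 m).
It fails at once if the mallet or the yellow bottle is knocked over (angle between any of mallet, glue's own z axis and vertical above 0.5 rad).
It also fails if it takes over 72 s, if anything falls off the work surface, if the arm or the gripper's body presses on something with over 40 N, if the wrist force passes 120 N, or if a joint passes its speed limit or range.

## Working session

There is one attempt and no reset: what is moved stays moved. The work goes in short steps, Python scripts to look and compute and a tool call to move; the robot and the scene stay as the last step left them, time stands still between calls to the robot, and variables do not carry over. Pictures are saved under pics/ and viewed, at most 10 in all, crops included, and the job is handed in when it is done.

Besides the shell and the picture viewer there is one more tool, called after "Request:" as name(argument=value, ...) on one line, values as JSON. move_arm: Moves the arm, as the interface text tells. Scaled input: -1 to 1 covers 50 mm each way for a shift and 8 degrees each way for a turn. Its arguments: {"type":"object","properties":{"motion":{"type":"array","items":{"type":"array"}},"claw":{"type":"number"},"force":{"type":"number"}},"required":["motion"]}

```bash
mkdir -p pics; cat > h.py <<'E'
import numpy as np, cv2
from rig import env, viewer
def grab(n):
    d=viewer.get_image(n); np.savez(f'/tmp/{n}.npz',**d); return d
def pt(d,u,v,z=None,k=2):
    """world point at pixel; by depth, or on plane z"""
    ray=np.array([(u-d['cx'])/d['fx'],-(v-d['cy'])/d['fy'],-1.])
    R=np.array(d['attitude']); e=np.array(d['eye']); r=R@ray
    if z is not None: return e+r*(z-e[2])/r[2]
    p=d['depth'][v-k:v+k+1,u-k:u+k+1]; return e+r*np.median(p[p>0])
E
python3 - <<'E'
from h import *
for n in('top','side'):
    d=grab(n); cv2.imwrite(f'pics/{n}0.png',d['frame'][:,:,::-1]); print(n,{k:(v if np.size(v)<10 else np.shape(v)) for k,v in d.items()})
s=env.observe();print(s['position'],s['tool_rot'],s['ft_force'],s['grip_width'],s['time_s'])
E
```

```text
top {'frame': (480, 640, 3), 'depth': (480, 640), 'fx': 528.6993235570404, 'fy': 528.6993235570404, 'cx': 317.8014298454311, 'cy': 241.85291437921128, 'eye': array([ 0.46403769, -0.06092214,  1.41664029]), 'attitude': array([[-0.00540094,  0.99321998, -0.11612448],
       [-0.99998023, -0.00573834, -0.00257146],
       [-0.00322038,  0.1161083 ,  0.99323134]])}
side {'frame': (480, 640, 3), 'depth': (480, 640), 'fx': 526.8246610203519, 'fy': 526.8246610203519, 'cx': 316.2687619333615, 'cy': 242.0166814896508, 'eye': array([ 0.15459277, -0.77986205,  0.84126426]), 'attitude': array([[ 0.85606187,  0.33383463, -0.39460425],
       [-0.51685069,  0.54573244, -0.65957673],
       [-0.00484121,  0.76858997,  0.6397234 ]])}
[0.16389015 0.52475811 0.24778434] [[-9.54505488e-01  2.98192605e-01 -6.65859186e-04]
 [ 2.98193198e-01  9.54504872e-01 -1.12557102e-03]
 [ 2.99928881e-04 -1.27291840e-03 -9.99999145e-01]] [1.37972486 0.42265205 0.13261092] 0.08521135626445428 0.1
```

View pics/top0.png

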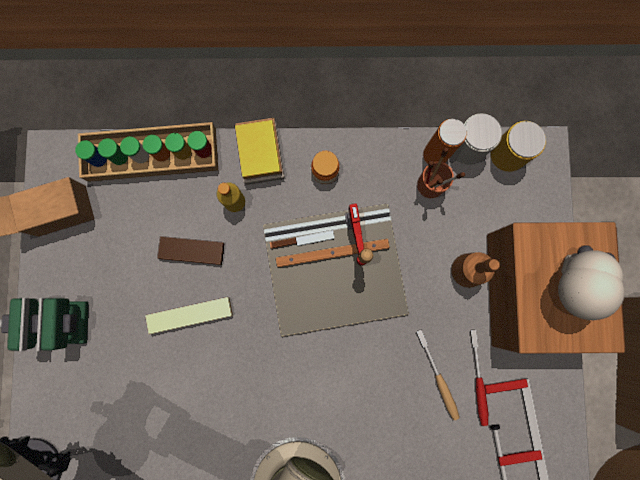

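View pics/side0.png

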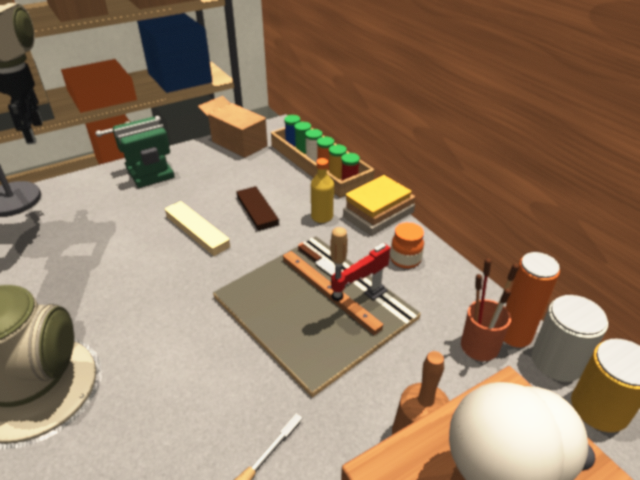

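The top view shows the blank around (188,316), the walnut at (190,250), the board's corners near (264,222), (388,207), (408,314) and (282,335), and the handle at (366,256). I'll enlarge the board and segment the blank.

```bash
python3 - <<'E'
from h import *
d=dict(np.load('/tmp/top.npz')); im=d['frame']
c=im[190:345,255:415]; cv2.imwrite('pics/c1.png',cv2.resize(c,None,fx=5*.76,fy=5*.76,interpolation=cv2.INTER_CUBIC)[:,:,::-1])
def seg(m,z):
    n,l,st,ce=cv2.connectedComponentsWithStats(m.astype(np.uint8)); i=1+st[1:,4].argmax()
    v,u=np.where(l==i); P=np.array([pt(d,a,b,z)[:2] for a,b in zip(u,v)])
    r=cv2.minAreaRect((P*1000).astype(np.float32)); print(r, P.mean(0)); b=cv2.boxPoints(r); print(b.round(1))
a=im.astype(int)
m=np.zeros(im.shape[:2],bool); m[290:340,140:240]=True
seg(m&(a[:,:,1]>170),.028)
m[:]=0; m[230:270,150:230]=True
seg(m&(a.sum(2)<200),.022)
for u,v in((188,316),(190,250),(340,300),(340,252),(366,256),(360,235),(354,210),(230,195),(300,300)): print(u,v,pt(d,u,v,k=1).round(4))
E
```

```text
((436.9520263671875, 282.8892822265625), (48.4988899230957, 217.80645751953125), 12.156038284301758) [0.43685168 0.28285908]
[[390.3 384.2]
 [436.2 171.3]
 [483.6 181.5]
 [437.7 394.5]]
((602.810546875, 280.0997009277344), (171.82981872558594, 64.9049072265625), 84.20703887939453) [0.6019833 0.3056757]
[[561.9 197.9]
 [626.4 191.3]
 [643.8 362.3]
 [579.2 368.9]]
188 316 [0.434  0.2817 0.0281]
190 250 [0.6072 0.2816 0.023 ]
340 300 [ 0.4733 -0.1148  0.0187]
340 252 [ 0.5982 -0.1154  0.0369]
366 256 [ 0.568  -0.1642  0.2527]
360 235 [ 0.63   -0.1607  0.1364]
354 210 [ 0.6894 -0.1459  0.1504]
230 195 [0.733  0.1596 0.1281]
300 300 [ 0.4739 -0.0097  0.0202]
```

View pics/c1.png

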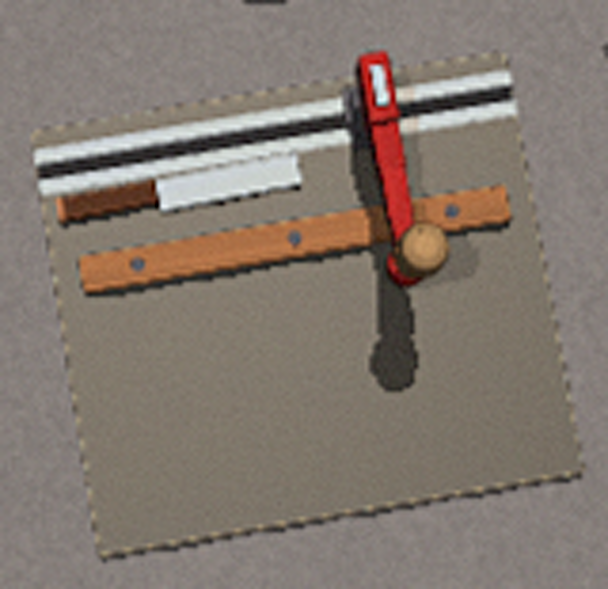

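The enlarged crop (×3.8, origin 255,190) puts the board corners at about (35,132), (508,55), (581,475) and (102,556). The fence's foot runs from (86,293) to (511,219), the handle top is at (425,247), and the bar head is at (378,85).

```bash
cat >> h.py <<'E'
def cr(x,y): return 255+(x+.5)/3.8-.5, 190+(y+.5)/3.8-.5
E
python3 - <<'E'
from h import *
d=dict(np.load('/tmp/top.npz'))
C=np.array([pt(d,*cr(*p),.018)[:2] for p in((35,132),(508,55),(581,475),(102,556))]); print(C.round(4), C.mean(0))
ang=lambda v:np.degrees(np.arctan2(v[1],v[0]))
print('yaw', ang(C[0]-C[1])-90,ang(C[3]-C[2])-90,ang(C[0]-C[3]),ang(C[1]-C[2]))
F=[pt(d,*cr(*p),.018)[:2] for p in((86,293),(511,219))]; G=[pt(d,*cr(*p),.036)[:2] for p in((80,256),(506,185))]
print(F,G,ang(F[0]-F[1])-90,ang(G[0]-G[1])-90)
# depth points: fence top, handle top, red arm
u0,v0=map(int,cr(425,247))
for n,(x,y) in dict(handle=(425,247),arm1=(398,190),arm2=(390,150),head=(377,70),head2=(383,118),tip=(400,272)).items():
    u,v=[int(round(t)) for t in cr(x,y)]; print(n,pt(d,u,v,k=1).round(4))
# handle top centroid by height
P=np.array([pt(d,u,v,k=0) for u in range(350,382) for v in range(240,275) if d['depth'][v,u]>0])
Q=P[P[:,2]>P[:,2].max()-.012]; print('handle top',Q.mean(0),Q.min(0),Q.max(0),len(Q))
P=np.array([pt(d,u,v,k=0) for u in range(345,368) for v in range(200,256) if d['depth'][v,u]>0])
Q=P[(P[:,2]>.10)]; 
for x in np.arange(.58,.73,.01):
    q=Q[abs(Q[:,0]-x)<.005]; 
    if len(q): print(x.round(3),q[:,1].mean().round(4),np.median(q[:,2]).round(4),q[:,2].max().round(4),len(q))
E
```

```text
[[ 0.6755  0.0868]
 [ 0.7285 -0.2472]
 [ 0.4342 -0.2913]
 [ 0.3809  0.0388]] [ 0.55477238 -0.10322059]
yaw 9.021791796894306 9.180448698899752 9.240360850081949 8.536268226370462
[array([0.56180237, 0.05046418]), array([ 0.61198122, -0.24682617])] [array([0.58612264, 0.05325975]), array([ 0.63375918, -0.24147274])] 9.580504932532833 9.18111205354515
handle [ 0.5702 -0.1642  0.253 ]
arm1 [ 0.6175 -0.1579  0.1383]
arm2 [ 0.6446 -0.1535  0.138 ]
head [ 0.6943 -0.146   0.1507]
head2 [ 0.6638 -0.1486  0.1417]
tip [ 0.5612 -0.1548  0.2003]
handle top [ 0.57174673 -0.16457283  0.25080222] [ 0.55943961 -0.17795084  0.24507065] [ 0.58424913 -0.15143917  0.2567971 ] 122
0.58 -0.1594 0.2496 0.2553 33
0.59 -0.1576 0.1363 0.2341 10
0.6 -0.1592 0.1357 0.1408 27
0.61 -0.1579 0.1367 0.1401 30
0.62 -0.1561 0.1377 0.1422 32
0.63 -0.1547 0.1343 0.1413 34
0.64 -0.1528 0.1358 0.1422 36
0.65 -0.1506 0.136 0.1438 37
0.66 -0.1494 0.1358 0.1447 36
0.67 -0.1479 0.144 0.1539 41
0.68 -0.1457 0.1454 0.1529 40
0.69 -0.1437 0.1423 0.1557 38
0.7 -0.1419 0.1433 0.1524 36
0.71 -0.1446 0.1426 0.1457 12
```

Request:
move_arm(motion=[[[0,0,0],[0,0,0.945]],[[0,0,0],[0,0,0.945]],[[0,0,0],[0,0,0.945]],[[0,0,0],[0,0,0.945]],[[0,0,0],[0,0,0.945]],[[0,0,0],[0,0,0.945]],[[0,0,0],[0,0,0.945]],[[0,0,0],[0,0,0.945]],[[-0.538,0.432,0.256],[0,0,0]],[[-0.538,0.432,0.256],[0,0,0]],[[-0.538,0.432,0.256],[0,0,0]],[[-0.538,0.432,0.256],[0,0,0]],[[-0.538,0.432,0.256],[0,0,0]],[[-0.538,0.432,0.256],[0,0,0]],[[-0.538,0.432,0.256],[0,0,0]],[[-0.538,0.432,0.256],[0,0,0]],[[-0.538,0.432,0.256],[0,0,0]],[[-0.538,0.432,0.256],[0,0,0]],[[0,0,0],[0,0,0]],[[0,0,0],[0,0,0]]], claw=0, force=40)

```text
time_s: 2.1
position: [0.4318, 0.3072, 0.1199]
tool_rot: [[-0.209, 0.978, -0.001], [0.978, 0.209, -0.0], [-0.0, -0.001, -1.0]]
ft_force: [-0.1, -0.2, -0.1]
grip_width: 0.0854
gripper_force: 0.0
```

```bash
cat >> h.py <<'E'
FO=np.array([.5855,-.0982]); YB=np.radians(9.1)
def ff(x,y,z=0):
    c,s=np.cos(YB),np.sin(YB); return np.array([FO[0]+c*x-s*y, FO[1]+s*x+c*y, z])
def go(target,yaw):
    """turn (deg about tool z) to bring tool x to world yaw, then shift units in the turned tool frame"""
    s=env.observe(); R=np.array(s['tool_rot']); p=np.array(s['position'])
    cur=np.degrees(np.arctan2(R[1,0],R[0,0])); t=-((yaw-cur+180)%360-180)
    c,q=np.cos(np.radians(yaw)),np.sin(np.radians(yaw)); N=np.array([[c,q,0],[q,-c,0],[0,0,-1]])
    print('p',p.round(4),'yaw',cur.round(2),'tiltz',R[:,2].round(4),'q6',round(float(s['q'][5]),1),'F',np.round(s['ft_force'],1),'w',round(float(s['grip_width']),4))
    print('turn units',round(t/8,3),'shift units',(N.T@(np.array(target)-p)/.05).round(3))
E
python3 - <<'E'
from h import *
d=viewer.get_image('wrist'); print(np.array(d['T_tool_cam']).round(3), env.tip_reach)
cv2.imwrite('pics/w1.png',d['frame'][:,:,::-1])
go([.4317,.3074,.03],102.16)
E
```

```text
[[ 0.001  0.95   0.311  0.08 ]
 [ 1.    -0.001 -0.     0.   ]
 [ 0.     0.311 -0.95  -0.125]
 [ 0.     0.     0.     1.   ]] 0.017
p [0.4314 0.3078 0.1203] yaw 102.17 tiltz [-6.e-04 -1.e-04 -1.e+00] q6 10.5 F [ 0.5 -0.1  0.2] w 0.0853
turn units 0.001 shift units [-0.008  0.004  1.806]
```

View pics/w1.png

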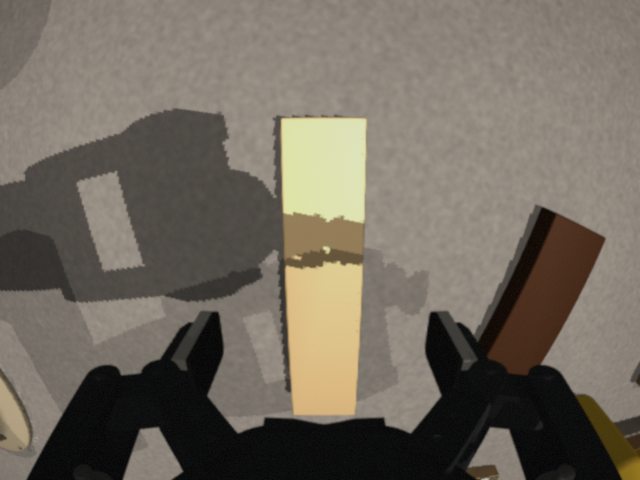

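The wrist view shows the blank centred between the fingers, running down the image at about x=325, with the walnut clear to the right. Descending to grip it.

Request:
move_arm(motion=[[[0,0,0.35],[0,0,0]],[[0,0,0.4],[0,0,0]],[[0,0,0.4],[0,0,0]],[[0,0,0.4],[0,0,0]],[[0,0,0.25],[0,0,0]],[[0,0,0.16],[0,0,0]],[[0,0,0],[0,0,0]]])

```text
time_s: 2.85
position: [0.431, 0.3081, 0.022]
tool_rot: [[-0.212, 0.977, -0.001], [0.977, 0.212, -0.0], [-0.0, -0.001, -1.0]]
ft_force: [-0.5, -0.1, 1.1]
grip_width: 0.0855
gripper_force: 0.0
```

Request:
move_arm(motion=[[[0,0,0],[0,0,0]],[[0,0,0],[0,0,0]],[[0,0,0],[0,0,0]],[[0,0,0],[0,0,0]],[[0,0,0],[0,0,0]],[[0,0,0],[0,0,0]],[[0,0,0],[0,0,0]],[[0,0,0],[0,0,0]]], claw=1, force=50)

```text
time_s: 3.65
position: [0.4322, 0.3078, 0.0233]
tool_rot: [[-0.211, 0.978, 0.001], [0.978, 0.211, 0.001], [0.0, 0.001, -1.0]]
ft_force: [-0.9, 0.4, 5.7]
grip_width: 0.0491
gripper_force: 52.5
```

```bash
python3 - <<'E'
from h import *
go([.4317,.3074,.11],102.16)
g=ff(-.055,.015+.025,.048); print(g); go(g,99.1)
E
```

```text
p [0.4322 0.3078 0.0233] yaw 102.17 tiltz [ 1.3e-03  8.0e-04 -1.0e+00] q6 10.5 F [-0.9  0.4  5.7] w 0.0491
turn units 0.001 shift units [-0.006 -0.011 -1.735]
[ 0.52486592 -0.06740214  0.048     ]
p [0.4322 0.3078 0.0233] yaw 102.17 tiltz [ 1.3e-03  8.0e-04 -1.0e+00] q6 10.5 F [-0.9  0.4  5.7] w 0.0491
turn units 0.383 shift units [-7.703  0.644 -0.495]
```

Request:
move_arm(motion=[[[0,0,-0.2],[0,0,0]],[[0,0,-0.3],[0,0,0]],[[0,0,-0.3],[0,0,0.19]],[[0,0,-0.24],[0,0,0.193]],[[-0.3,0.016,0],[0,0,0]],[[-0.5,0.025,0],[0,0,0]],[[-0.65,0.032,0],[0,0,0]],[[-0.65,0.032,0],[0,0,0]],[[-0.65,0.032,0],[0,0,0]],[[-0.65,0.032,0],[0,0,0]],[[-0.65,0.032,0],[0,0,0]],[[-0.65,0.032,0],[0,0,0]],[[-0.65,0.032,0],[0,0,0]],[[-0.65,0.032,0],[0,0,0]],[[-0.65,0.032,0],[0,0,0]],[[-0.55,0.032,0],[0,0,0]],[[-0.35,0.017,0],[0,0,0]],[[-0.15,0.009,0],[0,0,0]],[[0,0,0],[0,0,0]],[[0,0,0],[0,0,0]]])

```text
time_s: 5.65
position: [0.5114, -0.069, 0.0741]
tool_rot: [[-0.159, 0.987, -0.001], [0.987, 0.159, 0.001], [0.001, -0.001, -1.0]]
ft_force: [-0.2, 0.7, -1.9]
grip_width: 0.0492
gripper_force: 52.4
```

```bash
python3 - <<'E'
from h import *
go(ff(-.068,.04,.042),99.1)
E
```

```text
p [ 0.5114 -0.069   0.0741] yaw 99.12 tiltz [-8.e-04  5.e-04 -1.e+00] q6 -30.0 F [-0.2  0.7 -1.9] w 0.0492
turn units 0.003 shift units [-0.012  0.011  0.643]
```

Request:
move_arm(motion=[[[0,0,0.2],[0,0,0]],[[0,0,0.2],[0,0,0]],[[0,0,0.15],[0,0,0]],[[0,0,0.06],[0,0,0]],[[0,0,0.03],[0,0,0]],[[0,0,0],[0,0,0]]])

```text
time_s: 6.25
position: [0.5119, -0.0695, 0.0422]
tool_rot: [[-0.158, 0.987, -0.0], [0.987, 0.158, 0.0], [0.0, -0.0, -1.0]]
ft_force: [-0.1, 0.1, -1.3]
grip_width: 0.0495
gripper_force: 52.4
```

Request:
move_arm(motion=[[[0,0,0],[0,0,0]],[[0,0,0],[0,0,0]],[[0,0,0],[0,0,0]],[[0,0,0],[0,0,0]],[[0,0,0],[0,0,0]],[[0,0,-0.3],[0,0,0]],[[0,0,-0.4],[0,0,0]],[[0,0,-0.4],[0,0,0]],[[0,-0.5,-0.2],[0,0,0]],[[0,-0.5,0],[0,0,0]],[[0,-0.5,0],[0,0,0]]], claw=0)

```text
time_s: 7.35
position: [0.437, -0.0814, 0.1076]
tool_rot: [[-0.159, 0.987, 0.001], [0.987, 0.159, -0.0], [-0.001, 0.001, -1.0]]
ft_force: [-0.4, -0.5, -0.3]
grip_width: 0.0856
gripper_force: 0.0
```

```bash
python3 - <<'E'
from h import *
d=grab('top'); im=d['frame']; a=im.astype(int)
m=np.zeros(im.shape[:2],bool); m[230:330,250:420]=1
m&=(a[:,:,1]>165)&(a[:,:,1]>a[:,:,2]+20)
n,l,st,ce=cv2.connectedComponentsWithStats(m.astype(np.uint8)); i=1+st[1:,4].argmax(); v,u=np.where(l==i)
P=np.array([pt(d,x,y,.046)[:2] for x,y in zip(u,v)]); r=cv2.minAreaRect((P*1000).astype(np.float32)); print(r)
print((cv2.boxPoints(r)).round(1))
s=cv2.resize(im[190:345,255:415],None,fx=3.8,fy=3.8,interpolation=cv2.INTER_CUBIC); cv2.imwrite('pics/c2.png',s[:,:,::-1])
go(ff(-.13,.03,.045),9.1)
E
```

```text
((512.61767578125, -70.15432739257812), (48.49286651611328, 169.36927795410156), 8.91549301147461)
[[ 475.5    9.7]
 [ 501.8 -157.6]
 [ 549.7 -150.1]
 [ 523.4   17.3]]
p [ 0.4336 -0.081   0.1072] yaw 99.11 tiltz [-3.e-03  9.e-04 -1.e+00] q6 -35.1 F [-1.2  2.  -0.8] w 0.0851
turn units 11.252 shift units [0.345 0.22  1.245]
```

View pics/c2.png

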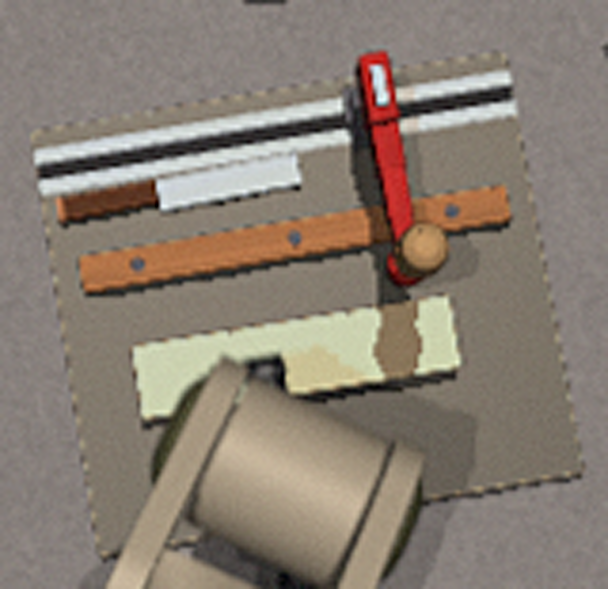

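Request:
move_arm(motion=[[[0,0,0],[0,0,0.938]],[[0,0,0],[0,0,0.938]],[[0,0,0],[0,0,0.938]],[[0,0,0],[0,0,0.938]],[[0,0,0],[0,0,0.938]],[[0,0,0],[0,0,0.938]],[[0,0,0],[0,0,0.938]],[[0,0,0],[0,0,0.938]],[[0,0,0],[0,0,0.938]],[[0,0,0],[0,0,0.938]],[[0,0,0],[0,0,0.938]],[[0,0,0],[0,0,0.934]],[[0,0,0],[0,0,0]],[[0,0,0],[0,0,0]]], claw=0.4)

```text
time_s: 8.8
position: [0.4379, -0.0814, 0.1074]
tool_rot: [[0.987, 0.161, 0.0], [0.161, -0.987, -0.0], [0.0, 0.0, -1.0]]
ft_force: [0.8, 0.1, -0.0]
grip_width: 0.0511
gripper_force: 0.0
```

```bash
python3 - <<'E'
from h import *
d=dict(np.load('/tmp/top.npz'))
for p in ((138,383),(455,333)):
    q=pt(d,*cr(*p),.046)[:2]-FO; c,s=np.cos(YB),np.sin(YB); print('fence frame',c*q[0]+s*q[1],-s*q[0]+c*q[1])
go(ff(-.13,.02,.047),9.1)
E
```

```text
fence frame -0.06847682182008394 0.12324868163828466
fence frame -0.07030003523137443 -0.09520363289400427
p [ 0.4379 -0.0814  0.1074] yaw 9.29 tiltz [ 1.e-04 -1.e-04 -1.e+00] q6 54.9 F [ 0.8  0.1 -0. ] w 0.0511
turn units 0.024 shift units [0.261 0.399 1.207]
```

Request:
move_arm(motion=[[[0.1,0.2,0.2],[0,0,0.024]],[[0.16,0.2,0.2],[0,0,0]],[[0,0,0.3],[0,0,0]],[[0,0,0.3],[0,0,0]],[[0,0,0.2],[0,0,0]],[[0,0,0],[0,0,0]],[[0.25,0,0],[0,0,0]],[[0.2,0,0],[0,0,0]],[[0.1,0,0],[0,0,0]],[[0.1,0,0],[0,0,0]],[[0.1,0,0],[0,0,0]],[[0.1,0,0],[0,0,0]],[[0.1,0,0],[0,0,0]],[[0.1,0,0],[0,0,0]],[[0.1,0,0],[0,0,0]],[[0.1,0,0],[0,0,0]]])

```text
time_s: 10.4
position: [0.5159, -0.0894, 0.0473]
tool_rot: [[0.988, 0.155, -0.0], [0.155, -0.988, -0.0], [-0.0, -0.0, -1.0]]
ft_force: [-3.1, -0.4, 1.8]
grip_width: 0.0515
gripper_force: 1.2
```

```bash
python3 - <<'E'
from h import *
go(ff(-.061,.02,.047),9.1)
E
```

```text
p [ 0.5159 -0.0894  0.0473] yaw 8.9 tiltz [-1.e-04 -0.e+00 -1.e+00] q6 58.3 F [-3.1 -0.4  1.8] w 0.0515
turn units -0.025 shift units [ 0.126 -0.006  0.007]
```

Pushing the last millimetres, watching the force.

Request:
move_arm(motion=[[[0.05,0,0],[0,0,0]],[[0.05,0,0],[0,0,0]],[[0.03,0,0],[0,0,0]],[[0,0,0],[0,0,0]]])

```text
time_s: 10.8
position: [0.5222, -0.0885, 0.0473]
tool_rot: [[0.988, 0.155, 0.0], [0.155, -0.988, -0.0], [0.0, 0.0, -1.0]]
ft_force: [-0.6, -0.2, 0.6]
grip_width: 0.051
gripper_force: 0.4
```

Request:
move_arm(motion=[[[0.03,0,0],[0,0,0]],[[0.03,0,0],[0,0,0]],[[0,0,0],[0,0,0]]])

```text
time_s: 11.1
position: [0.5226, -0.0883, 0.0472]
tool_rot: [[0.988, 0.156, -0.006], [0.156, -0.988, -0.0], [-0.006, -0.001, -1.0]]
ft_force: [-13.5, -5.8, 7.9]
grip_width: 0.0512
gripper_force: 6.9
```

Request:
move_arm(motion=[[[-0.1,0,0],[0,0,0]],[[-0.2,0,0],[0,0,0]],[[-0.2,-0.2,-0.3],[0,0,0]],[[0,-0.3,-0.7],[0,0,0]],[[0,0,-0.8],[0,0,0]],[[0,0,-0.8],[0,0,0]],[[0,0,-0.6],[0,0,0]],[[0.4,0,-0.3],[0,0,0]],[[0.7,0,0],[0,0,0]],[[0.7,0,0],[0,0,0]],[[0.6,0,0],[0,0,0]],[[0.3,0,0],[0,0,0]],[[0,0,0],[0,0,0]]], claw=1)

```text
time_s: 12.4
position: [0.6307, -0.0461, 0.2213]
tool_rot: [[0.988, 0.155, -0.0], [0.155, -0.988, 0.0], [-0.0, -0.0, -1.0]]
ft_force: [-1.2, -0.3, 0.3]
grip_width: -0.0004
gripper_force: 0.0
```

```bash
python3 - <<'E'
from h import *
d=grab('top'); im=d['frame']
go(ff(.048,-.0627,.17),9.1)
s=cv2.resize(im[190:345,255:415],None,fx=3.8,fy=3.8,interpolation=cv2.INTER_CUBIC); cv2.imwrite('pics/c3.png',s[:,:,::-1])
E
```

```text
p [ 0.6297 -0.0462  0.2216] yaw 8.92 tiltz [-6.e-04  3.e-04 -1.e+00] q6 66.2 F [-0.5 -0.1  0. ] w -0.0001
turn units -0.022 shift units [-0.077  2.141  1.032]
```

View pics/c3.png

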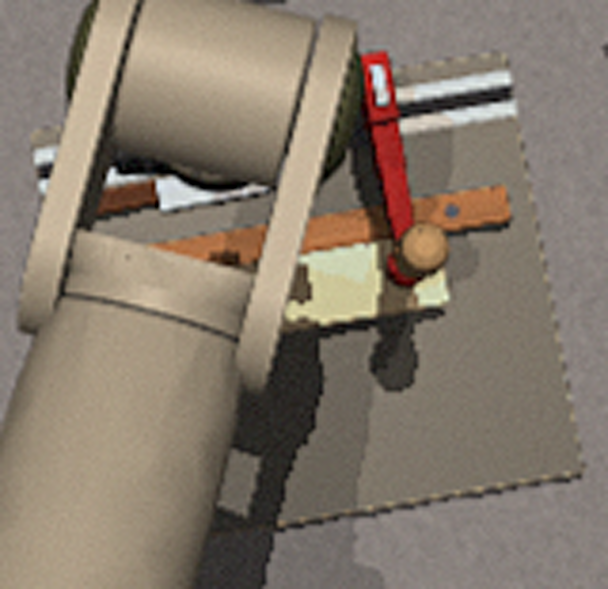

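The blank's right end sits against the fence under the handle, with its corner near (447,300). Moving over the heel.

Request:
move_arm(motion=[[[-0.077,0.3,0],[0,0,0]],[[0,0.5,0],[0,0,0]],[[0,0.6,0],[0,0,0]],[[0,0.5,0],[0,0,0]],[[0,0.24,0],[0,0,0]],[[0,0,0.3],[0,0,0]],[[0,0,0.4],[0,0,0]],[[0,0,0.33],[0,0,0]],[[0,0,0],[0,0,0]],[[0,0,0],[0,0,0]]])

```text
time_s: 13.45
position: [0.6423, -0.1528, 0.1716]
tool_rot: [[0.988, 0.155, 0.0], [0.155, -0.988, -0.0], [0.0, 0.0, -1.0]]
ft_force: [-0.7, 0.5, 0.8]
grip_width: 0.0004
gripper_force: 0.0
```

```bash
python3 - <<'E'
from h import *
go(ff(.048,-.0627,.157),9.1)
d=viewer.get_image('wrist'); cv2.imwrite('pics/w2.png',d['frame'][:,:,::-1])
E
```

```text
p [ 0.6423 -0.1528  0.1716] yaw 8.89 tiltz [ 4.e-04 -2.e-04 -1.e+00] q6 57.5 F [-0.7  0.5  0.8] w 0.0004
turn units -0.027 shift units [ 0.012 -0.004  0.292]
```

View pics/w2.png

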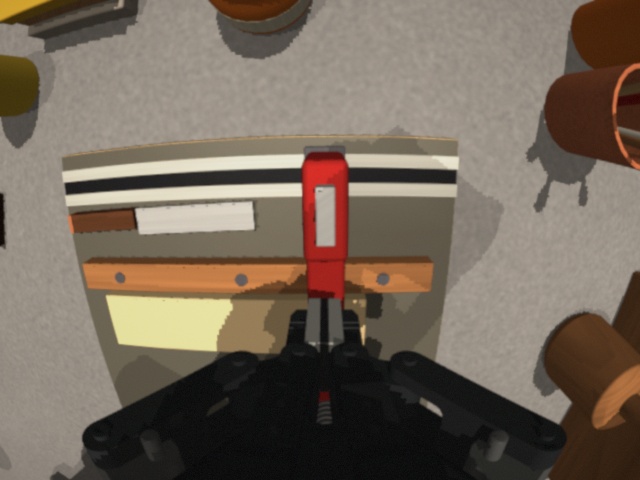

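The wrist view shows the closed fingers centred on the red arm at (323,300), short of the head's edge at y≈262, with the blank up against the fence. Pressing down.

Request:
move_arm(motion=[[[0,0,0.1],[0,0,0]],[[0,0,0.1],[0,0,0]],[[0,0,0.06],[0,0,0]],[[0,0,0.06],[0,0,0]],[[0,0,0.06],[0,0,0]],[[0,0,0.06],[0,0,0]],[[0,0,0.06],[0,0,0]],[[0,0,0.06],[0,0,0]],[[0,0,0.06],[0,0,0]]])

```text
time_s: 14.4
position: [0.6425, -0.1526, 0.1397]
tool_rot: [[0.988, 0.155, 0.0], [0.155, -0.988, -0.0], [0.0, 0.0, -1.0]]
ft_force: [-1.7, 0.7, 2.4]
grip_width: 0.0003
gripper_force: 1.8
```

Request:
move_arm(motion=[[[0,0,0.06],[0,0,0]],[[0,0,0.06],[0,0,0]],[[0,0,0.06],[0,0,0]],[[0,0,0.06],[0,0,0]]])

```text
time_s: 14.8
position: [0.6425, -0.1526, 0.1276]
tool_rot: [[0.988, 0.155, 0.0], [0.155, -0.988, -0.0], [0.0, 0.0, -1.0]]
ft_force: [-1.2, 0.3, 3.2]
grip_width: 0.0001
gripper_force: 1.8
```

Request:
move_arm(motion=[[[0,0,0.05],[0,0,0]],[[0,0,0.05],[0,0,0]],[[0,0,0.04],[0,0,0]],[[0,0,0],[0,0,0]]])

```text
time_s: 15.2
position: [0.6425, -0.1526, 0.1203]
tool_rot: [[0.988, 0.155, -0.0], [0.155, -0.988, 0.0], [-0.0, -0.0, -1.0]]
ft_force: [-0.4, -0.2, -0.0]
grip_width: 0.0
gripper_force: 0.0
```

Request:
move_arm(motion=[[[0,0,0.03],[0,0,0]],[[0,0,0.03],[0,0,0]],[[0,0,0],[0,0,0]]])

```text
time_s: 15.5
position: [0.6426, -0.1526, 0.1184]
tool_rot: [[0.988, 0.155, 0.001], [0.155, -0.988, -0.0], [0.001, 0.0, -1.0]]
ft_force: [-0.8, 0.3, 5.7]
grip_width: -0.0001
gripper_force: 2.8
```

Request:
move_arm(motion=[[[0,0,0.03],[0,0,0]],[[0,0,0.02],[0,0,0]],[[0,0,0],[0,0,0]]])

```text
time_s: 15.8
position: [0.6429, -0.1526, 0.1176]
tool_rot: [[0.988, 0.155, 0.002], [0.155, -0.988, -0.001], [0.002, 0.001, -1.0]]
ft_force: [-3.8, 2.3, 16.1]
grip_width: 0.0002
gripper_force: 7.7
```

Request:
move_arm(motion=[[[0,0,0.02],[0,0,0]],[[0,0,0],[0,0,0]]])

```text
time_s: 16.0
position: [0.6429, -0.1526, 0.1173]
tool_rot: [[0.988, 0.155, 0.003], [0.155, -0.988, -0.001], [0.003, 0.002, -1.0]]
ft_force: [-5.8, 3.1, 20.3]
grip_width: -0.0003
gripper_force: 9.9
```

Request:
move_arm(motion=[[[0,0,-0.1],[0,0,0]],[[0,0,-0.5],[0,0,0]],[[0,0,-0.8],[0,0,0]],[[0,0,-0.8],[0,0,0]],[[0,0,-0.8],[0,0,0]],[[0,0,-0.7],[0,0,0]],[[0,-1,0],[0,0,0]],[[0,-1,0],[0,0,0]],[[0,0,0],[0,0,-1]],[[0,0,0],[0,0,-1]],[[0,0,0],[0,0,-1]],[[0,0,0],[0,0,-1]],[[0,0,0],[0,0,-1]],[[0,0,0],[0,0,-1]],[[0,0,0],[0,0,-1]],[[0,0,0],[0,0,-1]],[[0,0,0],[0,0,-1]],[[0,0,0],[0,0,-1]],[[0,0,0],[0,0,-1]],[[0,0,0],[0,0,-1]]])

```text
time_s: 18.0
position: [0.6271, -0.0538, 0.2988]
tool_rot: [[-0.263, 0.965, -0.001], [0.965, 0.263, 0.0], [0.0, -0.001, -1.0]]
ft_force: [0.3, 0.3, 0.4]
grip_width: -0.0003
gripper_force: 0.0
```

Request:
move_arm(motion=[[[0,0,0],[0,0,-1]],[[0,0,0],[0,0,-1]],[[0,0,0],[0,0,-1]],[[0,0,0],[0,0,-1]],[[0,0,0],[0,0,-1]],[[0,0,0],[0,0,-1]],[[0,0,0],[0,0,-1]],[[0,0,0],[0,0,-1]],[[0,0,0],[0,0,-1]],[[0,0,0],[0,0,-1]],[[0,0,0],[0,0,-1]],[[0,0,0],[0,0,-1]],[[0,0,0],[0,0,-1]],[[0,0,0],[0,0,0]]], claw=0)

```text
time_s: 19.4
position: [0.627, -0.0538, 0.2988]
tool_rot: [[-0.875, -0.484, -0.001], [-0.484, 0.875, 0.0], [0.0, 0.0, -1.0]]
ft_force: [-1.0, -0.3, 0.6]
grip_width: 0.0855
gripper_force: 0.0
```

```bash
python3 - <<'E'
from h import *
d=grab('top'); im=d['frame']
P=[];
for u in range(345,385):
  for v in range(235,285):
    if d['depth'][v,u]>0: P.append(pt(d,u,v,k=0))
P=np.array(P); Q=P[(P[:,2]>.195)&(P[:,2]<.235)]
if len(Q): print('handle',Q.mean(0).round(4),Q.min(0).round(4),Q.max(0).round(4),len(Q))
s=cv2.resize(im[190:345,255:415],None,fx=3.8,fy=3.8,interpolation=cv2.INTER_CUBIC); cv2.imwrite('pics/c4.png',s[:,:,::-1])
go(ff(-.025,-.0634,.189),211)
E
```

```text
handle [ 0.5735 -0.1635  0.2133] [ 0.5607 -0.177   0.195 ] [ 0.5878 -0.1501  0.2236] 138
p [ 0.627  -0.0538  0.2989] yaw -151.27 tiltz [-6.e-04  1.e-04 -1.e+00] q6 -134.4 F [-0.2  0.7 -0.4] w 0.0851
turn units -0.284 shift units [ 2.106 -1.323  2.198]
```

View pics/c4.png

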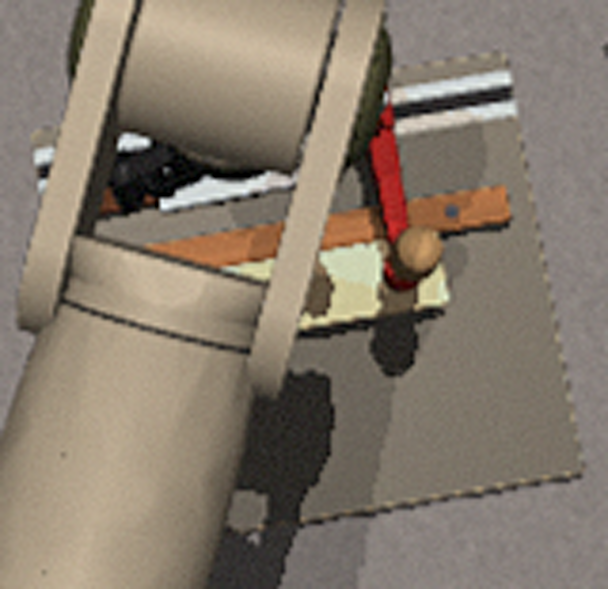

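The handle top is now at crop pixel (418,250), lowered and slightly tilted, and the blank is still in place. Gripping the handle next.

Request:
move_arm(motion=[[[0.35,-0.25,0],[0,0,0]],[[0.5,-0.35,0],[0,0,0]],[[0.5,-0.35,0],[0,0,0]],[[0.4,-0.28,0],[0,0,0]],[[0.26,-0.182,0],[0,0,0]],[[0,0,0],[0,0,0]],[[0,0,0.3],[0,0,0]],[[0,0,0.5],[0,0,0]],[[0,0,0.5],[0,0,0]],[[0,0,0.5],[0,0,0]],[[0,0,0.38],[0,0,0]],[[0,0,0],[0,0,0]],[[0,0,0],[0,0,0]]])

```text
time_s: 20.75
position: [0.5737, -0.1636, 0.1909]
tool_rot: [[-0.875, -0.483, 0.0], [-0.483, 0.875, -0.0], [-0.0, -0.0, -1.0]]
ft_force: [0.4, 0.3, 0.7]
grip_width: 0.0851
gripper_force: 0.0
```

```bash
python3 - <<'E'
from h import *
go([.5728,-.164,.19],208.73)
E
```

```text
p [ 0.5737 -0.1636  0.1909] yaw -151.1 tiltz [ 5.e-04 -0.e+00 -1.e+00] q6 -146.2 F [0.4 0.3 0.7] w 0.0851
turn units 0.021 shift units [0.02  0.002 0.017]
```

Request:
move_arm(motion=[[[0,0,0],[0,0,0]],[[0,0,0],[0,0,0]],[[0,0,0],[0,0,0]],[[0,0,0],[0,0,0]],[[0,0,0],[0,0,0]],[[0,0,0],[0,0,0]],[[0,0,0],[0,0,0]],[[0,0,0],[0,0,0]],[[0,0,0],[0,0,0]],[[0,0,0],[0,0,0]]], claw=1, force=40)

```text
time_s: 21.75
position: [0.5734, -0.1644, 0.191]
tool_rot: [[-0.876, -0.483, 0.001], [-0.483, 0.876, -0.001], [-0.001, -0.001, -1.0]]
ft_force: [-0.7, -1.5, 5.9]
grip_width: 0.0293
gripper_force: 39.9
```

Request:
move_arm(motion=[[[0,0,0],[0,0,0.5]],[[0,0,0],[0,0,0.8]],[[0,0,0],[0,0,0.8]],[[0,0,0],[0,0,0.8]],[[0,0,0],[0,0,0.8]],[[0,0,0],[0,0,0.8]],[[0,0,0],[0,0,0.8]],[[0,0,0],[0,0,0.8]],[[0,0,0],[0,0,0.8]],[[0,0,0],[0,0,0.8]],[[0,0,0],[0,0,0.8]],[[0,0,0],[0,0,0.8]],[[0,0,0],[0,0,0.5]]])

```text
time_s: 23.05
position: [0.5731, -0.1652, 0.1909]
tool_rot: [[-0.646, 0.763, 0.0], [0.763, 0.646, -0.003], [-0.002, -0.002, -1.0]]
ft_force: [-1.0, -3.7, 5.8]
grip_width: 0.0295
gripper_force: 40.2
```

```bash
python3 - <<'E'
from h import *
go([.5728,-.164,.19],208.73); print(env.observe()['wrist_torque'])
E
```

```text
p [ 0.5731 -0.1652  0.1909] yaw 130.27 tiltz [ 3.0e-04 -2.8e-03 -1.0e+00] q6 -67.6 F [-1.  -3.7  5.8] w 0.0295
turn units -9.808 shift units [-0.005  0.024  0.018]
[-1.14089854  0.56392787  0.09625147]
```

Request:
move_arm(motion=[[[0,0,0],[0,0,0.5]],[[0,0,0],[0,0,0.9]],[[0,0,0],[0,0,0.9]],[[0,0,0],[0,0,0.9]],[[0,0,0],[0,0,0.9]],[[0,0,0],[0,0,0.9]],[[0,0,0],[0,0,0.9]],[[0,0,0],[0,0,0.9]],[[0,0,0],[0,0,0.9]],[[0,0,0],[0,0,0.9]],[[0,0,0],[0,0,0.9]],[[0,0,0],[0,0,0.9]],[[0,0,0],[0,0,0.9]],[[0,0,0],[0,0,0.9]],[[0,0,0],[0,0,0.5]]])

```text
time_s: 24.55
position: [0.5733, -0.1644, 0.1908]
tool_rot: [[0.877, 0.48, 0.001], [0.48, -0.877, -0.001], [0.0, 0.001, -1.0]]
ft_force: [1.3, -1.4, 4.7]
grip_width: 0.0298
gripper_force: 39.7
```

Request:
move_arm(motion=[[[0,0,0],[0,0,0.5]],[[0,0,0],[0,0,0.9]],[[0,0,0],[0,0,0.9]],[[0,0,0],[0,0,0.9]],[[0,0,0],[0,0,0.9]],[[0,0,0],[0,0,0.9]],[[0,0,0],[0,0,0.9]],[[0,0,0],[0,0,0.9]],[[0,0,0],[0,0,0.9]],[[0,0,0],[0,0,0.9]],[[0,0,0],[0,0,0.9]],[[0,0,0],[0,0,0.9]],[[0,0,0],[0,0,0.9]],[[0,0,0],[0,0,0.9]],[[0,0,0],[0,0,0.5]],[[0,0,0],[0,0,0]]])

```text
time_s: 26.15
position: [0.5729, -0.1646, 0.1906]
tool_rot: [[0.295, -0.955, -0.001], [-0.955, -0.295, -0.001], [0.001, 0.001, -1.0]]
ft_force: [-0.2, -0.6, 5.0]
grip_width: 0.0295
gripper_force: 40.6
```

```bash
python3 - <<'E'
from h import *
go([.5728,-.164,.19],208.73); print(env.observe()['wrist_torque'])
E
```

```text
p [ 0.5729 -0.1646  0.1906] yaw -72.81 tiltz [-9.0e-04 -1.2e-03 -1.0e+00] q6 135.5 F [-0.2 -0.6  5. ] w 0.0295
turn units 9.807 shift units [-0.005  0.011  0.013]
[-0.40872144  0.86140994 -0.11016545]
```

Request:
move_arm(motion=[[[0,0,0],[0,0,0.6]],[[0,0,0],[0,0,0.8]],[[0,0,0],[0,0,0.6]]])

```text
time_s: 26.45
position: [0.5729, -0.1644, 0.1907]
tool_rot: [[0.019, -1.0, -0.001], [-1.0, -0.019, -0.001], [0.001, 0.001, -1.0]]
ft_force: [-0.6, -1.2, 6.6]
grip_width: 0.0296
gripper_force: 40.5
```

```bash
python3 - <<'E'
from h import *
s=env.observe(); print(s['wrist_torque'],s['ft_force'],s['q'][5],s['joint_efforts'][5])
E
```

```text
[-0.2614463   0.90596348  0.14863838] [-0.61607608 -1.20487312  6.57805004] 151.5784454333914 -0.7356931641697884
```

Request:
move_arm(motion=[[[0,0,0],[0,0,0]],[[0,0,0],[0,0,0]],[[0,0,0],[0,0,0]],[[0,0,0],[0,0,0]],[[0,0,0],[0,0,0]],[[0,0,-0.1],[0,0,0]],[[0,0,-0.4],[0,0,0]],[[0,0,-0.6],[0,0,0]],[[0,0,-0.6],[0,0,0]],[[0,0,-0.6],[0,0,0]],[[1,0,0],[0,0,0]],[[1,0,0],[0,0,0]],[[1,0,0],[0,0,0]],[[0,0,0],[0,0,0]]], claw=0)

```text
time_s: 27.85
position: [0.5755, -0.3198, 0.3039]
tool_rot: [[0.017, -1.0, -0.001], [-1.0, -0.017, -0.0], [0.0, 0.001, -1.0]]
ft_force: [-0.7, -0.7, -0.4]
grip_width: 0.0851
gripper_force: 0.0
```

```bash
python3 - <<'E'
from h import *
d=grab('side'); im=d['frame']
s=cv2.resize(im[210:350,260:440],None,fx=4.2,fy=4.2,interpolation=cv2.INTER_CUBIC); cv2.imwrite('pics/s2.png',s[:,:,::-1])
d=grab('top'); 
Q=[]
for u in range(345,385):
  for v in range(200,285):
    if d['depth'][v,u]>0: Q.append(pt(d,u,v,k=0))
Q=np.array(Q); q=Q[(Q[:,2]>.195)&(Q[:,2]<.24)]; print(q.mean(0),len(q))
# arm slope along board x
c,s=np.cos(YB),np.sin(YB); e=Q[:,:2]-FO; X=c*e[:,0]+s*e[:,1]; Y=-s*e[:,0]+c*e[:,1]
m=(X>-.003)&(X<.06)&(abs(Y+.0627)<.007)&(Q[:,2]>.08)&(Q[:,2]<.12); print(np.polyfit(X[m],Q[m,2],1),m.sum())
E
```

```text
[ 0.57440158 -0.1634787   0.21300876] 137
[-0.00672847  0.10166021] 139
```

View pics/s2.png

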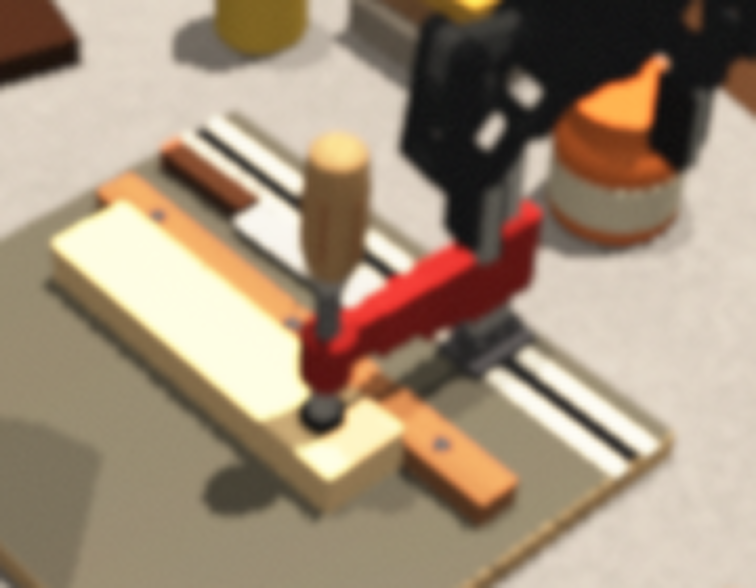

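The side view shows the blank against the fence, its right end under the pad at (322,412), the arm tilted and the gripper clear. The wrist torque while turning was 0.15 N m, so the handle did turn. Handing in.

```bash
python3 -c "
from h import *
print(env.close_job())"
```

```text
the job is handed in; nothing more can be done
None
```

I handed the job in at about 28 s, but the hand-in returned no verdict: the blank is flat against the fence with one end under the pad. I pressed the arm down at the heel with about 20 N to bind it, then turned the handle about 5.2 rad clockwise and let go. The pad force and arm tilt were not measured directly.

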